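# Trip the hidden latch of a locked gauge drawer with a scriber

### The job

The electric lock of the small gauge drawer on the bench is dead. Take the scriber from its wooden stand, feel with its tip through the narrow slot in the top of the case for the notch that the spring bolt sits in, and press the bolt down gently - never leaning on the metal inside - until the drawer springs forward. Then stand the scriber fully back in its own hole and pull the drawer all the way out to its stop, leaving the other things where they are.

Things in the scene. Friction and masses are not known exactly. Their poses are not given: they have to be found in the camera images.
- gauge_box: Grey sheet-steel case with one drawer, screwed to the bench: 150 deep (its x) x 130 wide (its y) x 78 mm high. Origin at the centre of its underside; its x points from the drawer front to the back (about away from the robot), z up. A black keypad lies on top near the front, the release slot behind it. Screw-down flanges, 3 mm high, stick out 14 mm at both sides.
- release_slot (a point): Middle of the release slot, at the level of the case's top (78 mm above the bench). It goes through the 4 mm top, 8 mm wide along the case's x, 50 mm long along the case's y. Under it is a rigid guard plate with one notch, in which the head of the spring bolt stands. Case, plate and bolt bear at most 25 N.
- gauge_drawer (a joint): How far the drawer is out, m: 0 shut (locked by the bolt), 0.02 to 0.03 once the ejector spring has pushed it forward after the bolt was pressed, 0.060 at its stop. It moves along the case's -x with little friction. The bolt rises again behind it: do not push the drawer back in.
- drawer_handle (a point): Middle of the straight part of the drawer's bow handle, a steel bar 10 mm thick and 68 mm long (along the case's y), 40 mm above the bench and 40 mm in front of the drawer's front (clear gap behind the bar 35 mm). It moves with the drawer.
- tool_stand: Varnished drilled wooden block, fixed to the bench, 100 (x) x 46 (y) x 64 mm high, origin at the centre of its underside. The scriber stands in the 6 mm hole at x = -26 mm, the centre punch in the 14 mm hole at x = +26 mm. It may stand on the left or on the right of the case.
- scriber_hole (a point): Mouth of the scriber's own hole, on the block's top (64 mm above the bench): 6 mm wide with a 2 mm chamfer, right through the block.
- scriber: Scriber, 130 mm long: a steel rod 3 mm thick and 60 mm long with the point, on a round handle 10 mm thick and 70 mm long. It stands in the block point down, the handle's lower end resting on the block's top. Its own y axis points from the tip to the handle's end (up, as it stands); the axis of the rod lies 5 mm from the origin along its z.
- scriber_tip (a point): The scriber's tip, on its axis.
- scriber_grip (a point): A point on the axis of the scriber's handle, 100 mm from the tip and 30 mm from the handle's end: a good place to grip.
- centre_punch: Eight-sided steel centre punch, 12 x 120 mm, standing in the same block 52 mm from the scriber, its top 120 mm above the bench. Leave it alone. Its origin is halfway along it.
- pouch: Flat black tool pouch, 60 x 114 x 14 mm, on the bench on the other side of the case from the wooden stand. Leave it alone. Origin at the centre of its underside.
- turned_bush: Brass bush with a flange, 38 mm wide, 34 mm high, on the bench left of the case. Leave it alone. Origin at the centre of its underside.
- work_block: Squared steel block, 40 x 50 x 30 mm, on the bench right of the case. Leave it alone. Origin at the centre of its underside.
- guard_level (a point): Point straight below the slot's middle, on the level of the guard plate's upper face (24 mm below the case's top). The plate runs under the whole slot but for one notch 8 mm long along the case's y and wider than the slot. The notch's middle lies anywhere within 18 mm either side of this point along y: it cannot be seen or measured, only felt.
- bolt_level (a point): Point straight below the slot's middle, on the level of the bolt's head at rest (30 mm below the case's top, 6 mm below the guard plate). The head fills the notch and moves down against a spring: it yields from about 4 N, frees the drawer after about 6 mm (about 8 N) and stops hard after 9 mm.
Mind the look-alikes: they are no part of the job. There is more than one size of the tool_stand; the job needs the middle-sized.

How it is judged (in metres and radians):
On the way:
1. the drawer has sprung forward with the scriber's tip inside the slot (value of joint gauge_drawer above 0.01 m and distance between scriber_tip and release_slot below 0.055 m and z of scriber_tip in the frame of gauge_box below 0.058 m), for 0.05 s.
At the end, for the whole second after the job is handed in: The drawer is out at its stop (at least 55 of 60 mm) and the scriber stands still in its own hole in the block: tip within 6 mm of the hole's axis and less than 12 mm above the bench, leaning less than 0.15 rad (value of joint gauge_drawer above 0.055 m and horizontal distance between scriber_tip and scriber_hole below 0.006 m and height (world z) of scriber_tip below 0.012 m and angle between scriber's own y axis and vertical below 0.15 rad and linear speed of scriber below 0.02 m/s); the robot touches nothing.
It fails at once if the scriber bears on the case or anything inside it with more than 25 N (contact force between scriber and gauge_box above 25 N).
It fails at once if a bystander (centre punch, pouch, bush or steel block) is moved more than 3 cm (distance of any of centre_punch, pouch, turned_bush, work_block from where it was at the start of the episode above 0.03 m).
It also fails if it takes over 67 s, if anything falls off the work surface, if the arm or the gripper's body presses on something with over 40 N, if the wrist force passes 120 N, or if a joint passes its speed limit or range.

### The arm

A 7-joint arm with a two-finger parallel gripper is mounted at the origin on a cart in front of the work surface, level with it; the furniture and walls round the work are solid. World frame = base frame: x ahead of the robot, y to its left, z up, the work surface at z = 0. Lengths are in mm, angles in rad, forces in N, time in s.
With the tool pointing down it reaches from about 425 to 800 mm from the base axis. Payload 8.3 kg.
Tool frame: the origin (TCP) lies midway between the tips of the shut fingers; the grasp point (between the pads) lies 19 mm behind it; z points along the fingers, y is the line along which they close (so a half turn about z gives the same grasp; the last joint's range is limited). The gripper opens to 85 mm and grips with 20 to 120 N. Pads are 22 mm wide; open, the fingers measure 114 mm over their backs; the gripper's body (76 mm by 85 mm) begins 54 mm behind the grasp point. The pads swing forward as they close: fully open they stand 13 mm farther back than shut.
Start: joints at [-1.366, 0.383, 0.016, 1.37, -0.006, 1.388, -0.046], TCP at [165.33, 602.718, 231.279] pointing down, gripper open.
Joint ranges: [-2.95, 2.95], [-0.25, 2.06], [-1.52, 1.56], [0.18, 2.33], [-1.44, 4.58], [0.02, 2.06], [-3.01, 3.01]. Speed limits (rad/s): [2.39, 2.39, 3.01, 3.01, 3.14, 3.14, 3.14].

### API

Orientations are given as [roll, pitch, yaw] about the fixed x, y, z axes, in that order (R = Rz(yaw) Ry(pitch) Rx(roll)).
In Python, from cell import env gives the robot as it stands.
- The arm moves only by the tool step_arm, never from a script. Its argument "deltas" is a list that holds one entry, the list of rows, each a list of 6 numbers: the shift along the tool's x, y, z in mm, then the turn, a rotation vector about the tool's x, y, z in rad. A call has 1 to 10 rows; each row is the pose to reach, as a shift and turn from the pose commanded when the call began, along the tool's axes at that moment; what a row does not reach only later rows make up. A row lasts 1/10 s, in which the tool goes at most 50 mm and 8.59 degrees, less where a joint would pass 70% of its speed; a pose out of reach is approached as far as the arm can. A call with a gripper value outside its range is refused whole. "grip" is the opening, from 0 (shut) to 1 (fully open), set as the call begins (left out, the last holds). The fingers move at their own pace and stop on an object; "grip_force" is the grip in N (left out, the last holds). Time passes only in rows, so rows that repeat a pose let the fingers close. It gives the time, the measured TCP pose, the force, the opening and the grip force at its end, in the units of the state.
- env.read_state(): the state, without advancing time (a new reading comes with each control period).
- env.snapshot(name): name is "scene" or "side" or "wrist"; returns the picture (384x512x3 uint8, red, green, blue); there is no depth.
- env.camera_model(name): a dict with "mtx" (3x3 intrinsics, pixels), "camera_from_world" (4x4, takes a point from world to camera coordinates). Camera axes: x right, y up, looking along -z (the intrinsics and any distortion apply to the point x, -y, -z); pixel columns grow to the right and rows downward; lengths in mm; the calibration is good to about 2 mm. A picture is of the moment at which its call begins: read the wrist's pose just before it. camera_model takes no time and is no camera call; for the wrist camera it gives the pose at the moment of the call.
- env.sign_off(): hands the job in; it is judged then, once.
The state is a dict: "t": time; "qpos": joint angles; "dq": joint speeds; "joint_efforts": joint torques, N m; "eef_pos": TCP position; "tcp_rot": TCP orientation; "contact_force": force on the tool from outside, world axes, zero at the start; "moment": the same for the moment, N m; "grip_width": opening from 0.0 (shut) to 1.0 (fully open); "grip_force": force on a finger pad.
Only numpy, scipy, OpenCV 4.12 (cv2) and the standard library are available. Lean on these libraries where they do the work, as an engineer would, in place of code of your own. Each camera call takes 0.05 s, during which the arm holds its last target. There are 200 camera calls.

## Working session

There is one attempt and no reset: what is moved stays moved. The work goes in short steps, Python scripts to look and compute and a tool call to move; the robot and the scene stay as the last step left them, time stands still between calls to the robot, and variables do not carry over. Pictures are saved under pics/ and viewed, at most 10 in all, crops included, and the job is handed in when it is done.

Besides the shell and the picture viewer there is one more tool, called after ">>>" as name([rows], argument=value, ...), one row to a line, values as JSON. step_arm: Moves the arm, as the interface text tells. Its arguments: {"type":"object","properties":{"deltas":{"type":"array","items":{"type":"array","items":{"type":"array","items":{"type":"number"}}}},"grip":{"type":"number"},"grip_force":{"type":"number"}},"required":["deltas"]}

```bash
mkdir -p pics; ls; python3 - <<'E'
from cell import env
import cv2,numpy as np
print(env.read_state())
ims=[]
for n in("scene","side"):
    im=env.snapshot(n); np.save(f"pics/{n}0.npy",im); cv2.imwrite(f"pics/{n}0.png",cv2.resize(im[...,::-1],(800,600),interpolation=cv2.INTER_CUBIC)); m=env.camera_model(n); print(n,{k:np.round(v,3).tolist() if not isinstance(v,str) else v for k,v in m.items()})
E
```

```text
pics
{'t': 0.0, 'qpos': array([-1.36587487,  0.38422783,  0.01635901,  1.37114952, -0.00630732,
        1.38820011, -0.04647315]), 'dq': array([-8.58888829e-04,  2.82734878e-04,  2.38870355e-05, -1.13823768e-03,
        1.00319767e-03, -6.99729484e-04, -1.01917269e-03]), 'joint_efforts': array([-1.98376661e-04, -6.27593780e+01,  8.44347440e-01, -3.71834421e+01,
        1.65129377e-02,  1.39218514e-02, -3.06828576e-05]), 'eef_pos': array([165.21641756, 602.24816127, 230.28728225]), 'tcp_rot': array([-3.13965676e+00,  2.15517652e-05,  2.87387438e+00]), 'contact_force': array([ 0.21630696, -0.11681793,  0.54781699]), 'moment': array([-0.00718307,  0.0017714 , -0.05877727]), 'grip_force': 0.0, 'grip_width': 1.0018342339786588}
scene {'mtx': [[476.702, 0.0, 253.115], [0.0, 476.702, 197.751], [0.0, 0.0, 1.0]], 'camera_from_world': [[0.662, -0.75, 0.017, -399.617], [0.362, 0.339, 0.868, -278.655], [-0.657, -0.569, 0.496, -892.107], [0.0, 0.0, 0.0, 1.0]]}
side {'mtx': [[403.011, 0.0, 251.9], [0.0, 403.011, 192.782], [0.0, 0.0, 1.0]], 'camera_from_world': [[-0.964, -0.265, 0.016, 551.363], [0.188, -0.636, 0.749, -152.607], [-0.188, 0.725, 0.663, -849.544], [0.0, 0.0, 0.0, 1.0]]}
```

View pics/scene0.png

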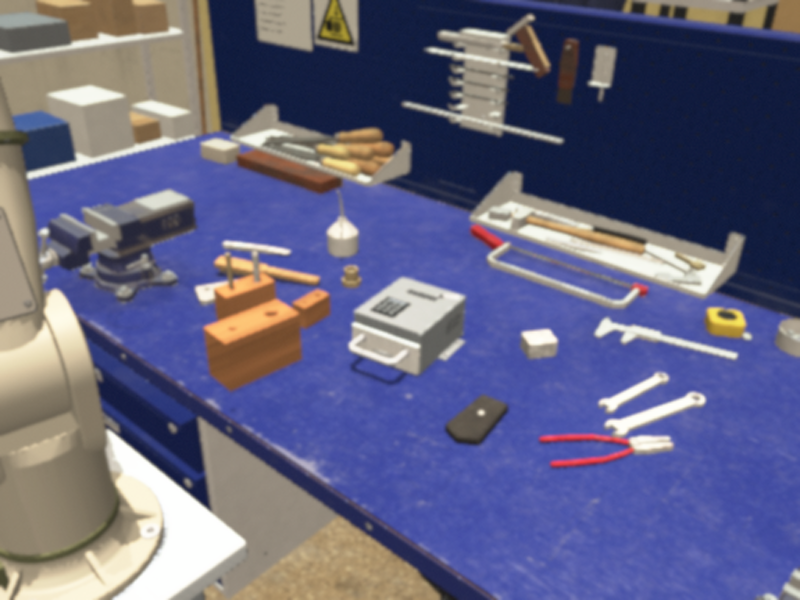

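View pics/side0.png

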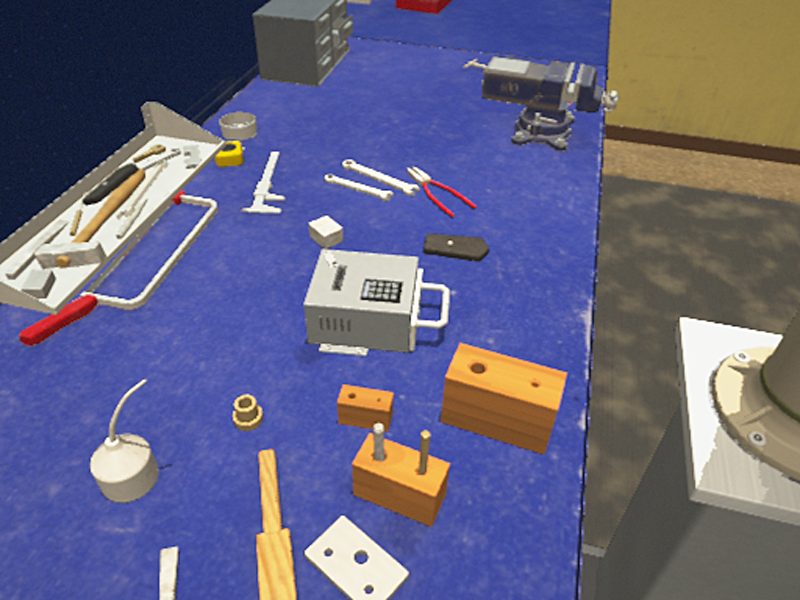

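Candidates for the stand, in side-view pixels: the small orange block (365,405), the large one (504,397) and the middle one holding two tools (400,478). The middle one fits, because it is the middle size and holds both scriber and punch. I'll confirm it in one enlarged crop.

```bash
cat > h.py <<'E'
import numpy as np,cv2
from cell import env
from scipy.spatial.transform import Rotation as R
def ray(m,uv):
    C=np.array(m["camera_from_world"]);K=np.array(m["mtx"])
    a=np.linalg.inv(K)@[uv[0],uv[1],1]; d=C[:3,:3].T@(a*[1,-1,-1]); return -C[:3,:3].T@C[:3,3],d/np.linalg.norm(d)
def plane(m,uv,z):
    o,d=ray(m,uv); return o+d*(z-o[2])/d[2]
def tri(rs):
    A=sum(np.eye(3)-np.outer(d,d) for o,d in rs);b=sum((np.eye(3)-np.outer(d,d))@o for o,d in rs);return np.linalg.solve(A,b)
def proj(m,p):
    C=np.array(m["camera_from_world"]);K=np.array(m["mtx"])
    c=C[:3,:3]@p+C[:3,3]; q=K@(c*[1,-1,-1]); return q[:2]/q[2]
E
python3 - <<'E'
from h import *
a=np.load("pics/side0.npy");s=np.load("pics/scene0.npy")
c1=cv2.resize(a[155:340,190:370],None,fx=3,fy=3,interpolation=cv2.INTER_CUBIC)
c2=cv2.resize(s[150:250,120:310],None,fx=2.1,fy=2.1,interpolation=cv2.INTER_CUBIC)
c1=c1[:, :]; o=np.zeros((600,800,3),np.uint8)
o[:555,:400]=c1[:,:400] if 0 else c1[:,70:470]; o[:210,401:800]=c2[:,:399]
cv2.imwrite("pics/crop1.png",o[...,::-1])
M={n:env.camera_model(n) for n in("scene","side")}
k=1/1.5625
for n,z,ps in [("side",78,[(338,278)]),("scene",78,[(430,294)]),("side",134,[(426,433)]),("scene",134,[(229,255)]),("side",120,[(378,428)]),("scene",120,[(256,252)]),("side",64,[(365,440),(450,465)]),("side",78,[(320,252),(419,258),(306,312),(410,318)]),("scene",78,[(403,279),(465,292),(357,320),(422,340)]),("side",64,[(455,345),(566,373)])]:
    for p in ps: print(n,z,p,plane(M[n],np.array(p)*k,z).round(1))
E
```

```text
side 78 (338, 278) [660.1  -7.2  78. ]
scene 78 (430, 294) [671.  -18.4  78. ]
side 134 (426, 433) [465.1 269.8 134. ]
scene 134 (229, 255) [462. 258. 134.]
side 120 (378, 428) [517.7 267.3 120. ]
scene 120 (256, 252) [519.3 257.8 120. ]
side 64 (365, 440) [539.3 247.3  64. ]
side 64 (450, 465) [437.8 253.2  64. ]
side 78 (320, 252) [707.6 -59.2  78. ]
side 78 (419, 258) [557.  -88.2  78. ]
side 78 (306, 312) [678.2  75.3  78. ]
side 78 (410, 318) [537.1  46.5  78. ]
scene 78 (403, 279) [681.4  52.2  78. ]
scene 78 (465, 292) [718.2 -58.2  78. ]
scene 78 (357, 320) [521.9  12.2  78. ]
scene 78 (422, 340) [ 546.7 -103.6   78. ]
side 64 (455, 345) [469.   66.3  64. ]
side 64 (566, 373) [321.4  75.8  64. ]
```

View pics/crop1.png

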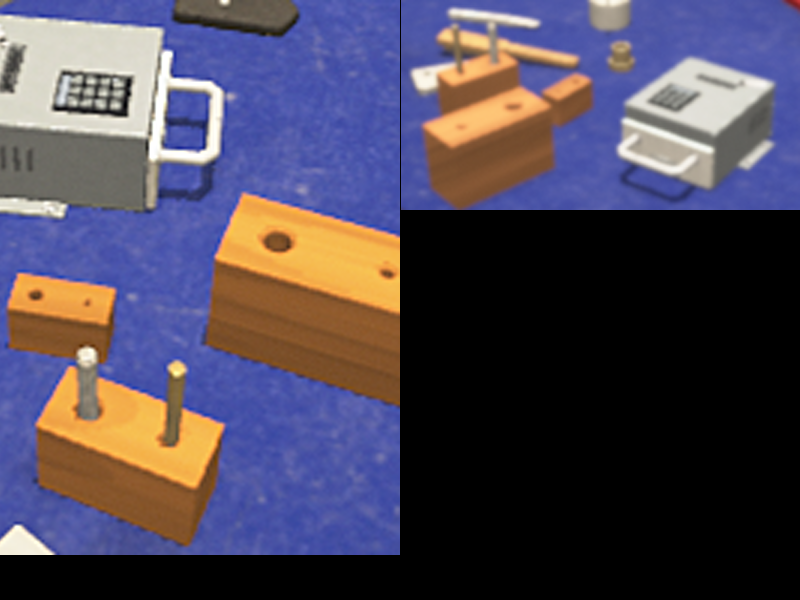

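The crop confirms it: the middle orange block holds the grey punch (87,355) and the thin brass-coloured scriber (177,370). The large and small blocks are empty. I'm moving above it.

>>> step_arm([
  [[-20,-15,-40,0,0,-0.04],[-60,-40,-70,0,0,-0.1],[-100,-65,-70,0,0,-0.16],[-140,-92,-70,0,0,-0.22],[-180,-120,-70,0,0,-0.28],[-222,-148,-70,0,0,-0.34],[-262,-175,-70,0,0,-0.4],[-302,-202,-70,0,0,-0.44],[-340,-227,-70,0,0,-0.44],[-374,-250,-70,0,0,-0.44]],
])

```text
t: 1.1
eef_pos: [461.0, 260.3, 301.1]
tcp_rot: [-3.141, -0.0, -2.971]
contact_force: [0.5, 0.4, -0.4]
grip_width: 0.999
grip_force: 0.0
```

>>> step_arm([
  [[0,0,0,0,0,0],[0,0,0,0,0,0],[0,0,0,0,0,0]],
])

```text
t: 1.4
eef_pos: [459.0, 263.8, 300.9]
tcp_rot: [3.141, -0.001, -2.968]
contact_force: [-0.3, 0.5, -0.7]
grip_width: 0.996
grip_force: 0.0
```

```bash
python3 - <<'E'
from h import *
s=env.read_state();print(s['t'],s['eef_pos'],s['tcp_rot'],s['qpos'].round(2),s['contact_force'])
m=env.camera_model("wrist");im=env.snapshot("wrist");np.save("pics/w1.npy",im);np.savez("pics/w1m.npz",**m)
C=np.array(m["camera_from_world"]);print(-C[:3,:3].T@C[:3,3], C[:3,:3].round(3),np.array(m["mtx"]).round(1))
cv2.imwrite("pics/w1.png",cv2.resize(im[...,::-1],(800,600),interpolation=cv2.INTER_CUBIC))
E
```

```text
1.4 [458.97463301 263.84077421 300.92783869] [ 3.14136471e+00 -9.64496858e-04 -2.96750974e+00] [-0.81  0.15  0.26  1.52 -0.04  1.48  1.2 ] [-0.34457748  0.51180619 -0.73325639]
[380.11116766 250.33047027 443.62441642] [[-0.173  0.985 -0.   ]
 [-0.935 -0.165 -0.314]
 [-0.31  -0.054  0.949]] [[304.6   0.  253.1]
 [  0.  304.6 191.7]
 [  0.    0.    1. ]]
```

View pics/w1.png

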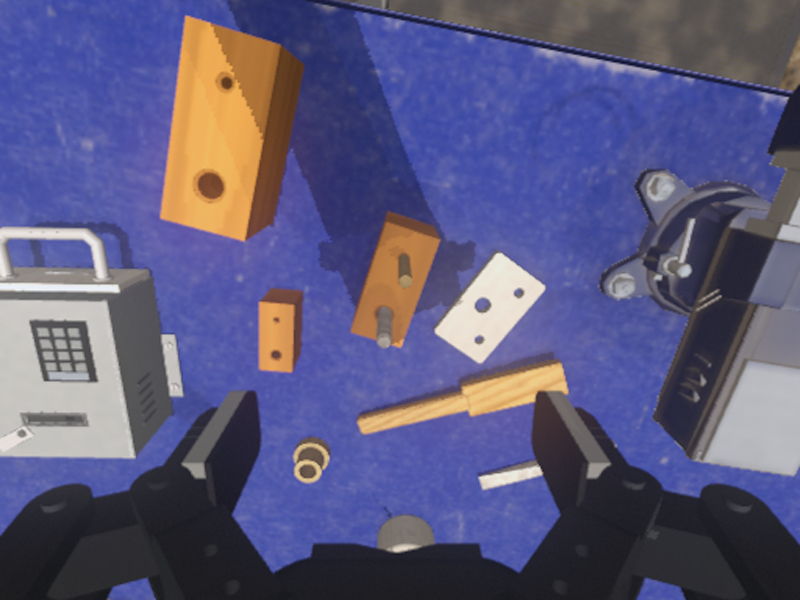

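```bash
python3 - <<'E'
from h import *
m=dict(np.load("pics/w1m.npz"));im=np.load("pics/w1.npy");k=1/1.5625
P=lambda u,z:plane(m,np.array(u)*k,z).round(1)
print("scr base",P((406,254),64),"top",P((404,279),134),"punch top",P((384,340),120),"slot",P((55,420),78),P((22,420),78),P((88,420),78))
for u in [(0,288),(118,291),(135,457),(0,457)]:print("case",P(u,78))
print("bar",P((4,233),40),P((98,233),40))
S={n:env.camera_model(n) for n in("scene","side")}
sc=cv2.resize(im[120:230,210:300],None,fx=5,fy=5,interpolation=cv2.INTER_CUBIC)
sl=cv2.resize(im[180:300,0:110],None,fx=3,fy=3,interpolation=cv2.INTER_CUBIC)
o=np.zeros((560,790,3),np.uint8);o[:550,:450]=sc;o[:360,455:785]=sl;cv2.imwrite("pics/crop2.png",o[...,::-1])
print("tri top",tri([ray(m,np.array((404,282))*k),ray(S["side"],np.array((426,431))*k)]))
E
```

```text
scr base [463.9 273.6  64. ] top [465.6 271.1 134. ] punch top [518.  265.8 120. ] slot [661.8  -5.7  78. ] [666.9 -34.4  78. ] [656.8  23.   78. ]
case [544.7 -43.3  78. ]
case [530.9  50.   78. ]
case [688.8  64.   78. ]
case [710.1 -56.8  78. ]
bar [510.7 -66.4  40. ] [496.8  12.7  40. ]
tri top [465.60066138 271.16510512 139.43606007]
```

View pics/crop2.png

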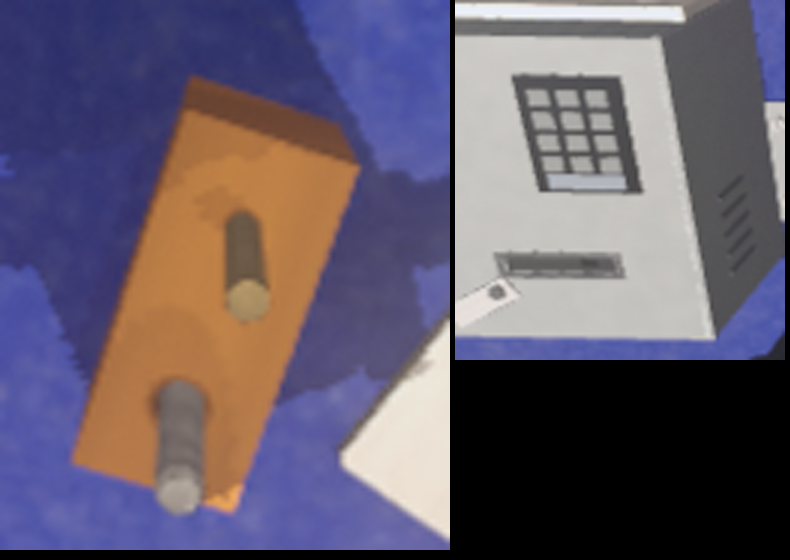

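```bash
python3 - <<'E'
from h import *
m=dict(np.load("pics/w1m.npz"))
f=lambda u:np.array((210+u[0]/5,120+u[1]/5)); g=lambda u:np.array(((u[0]-455)/3,180+u[1]/3))
t=plane(m,f((246,300)),134);b=plane(m,f((240,222)),64);print("top",t.round(1),"base",b.round(1))
cs=[plane(m,f(u),64) for u in [(190,107),(357,165),(235,512),(73,463)]];print(np.round(cs,1),np.mean(cs,0))
bx=(cs[3]+cs[2]-cs[0]-cs[1])/2;print("yaw block",np.arctan2(bx[1],bx[0]),np.linalg.norm(bx)); e=bx/np.linalg.norm(bx);print("hole pred",np.mean(cs,0)-26*e)
ss=[plane(m,g(u),78) for u in [(497,254),(619,254),(623,277),(505,277)]];print("slot",np.round(ss,1),np.mean(ss,0))
d=ss[1]+ss[2]-ss[0]-ss[3];print("yaw",np.arctan2(-d[0],d[1]),np.linalg.norm(d)/2)
e1,e2=plane(m,g((655,36)),78),plane(m,g((714,339)),78);print(e1,e2,np.arctan2((e2-e1)[1],(e2-e1)[0]))
S=env.camera_model("side")
print("slot side", [plane(S,np.array(u)/1.5625,78).round(1) for u in [(338,278)]])
E
```

```text
top [467.1 272.  134. ] base [466.7 271.7  64. ]
[[440.  254.2  64. ]
 [447.1 298.1  64. ]
 [546.2 284.7  64. ]
 [539.6 239.3  64. ]] [493.21847754 269.087929    64.        ]
yaw block -0.14149724443631848 100.35241452287717
hole pred [467.47832268 272.75459338  64.        ]
slot [[660.2 -34.1  78. ]
 [650.5  20.9  78. ]
 [662.6  22.4  78. ]
 [672.1 -31.3  78. ]] [661.34404543  -5.51449751  78.        ]
yaw 0.17435922545176694 55.21124505521702
[540.56326187  38.88661637  78.        ] [689.70747132  63.95523014  78.        ] 0.16652646379160763
slot side [array([660.1,  -7.2,  78. ])]
```

The crop shows the scriber's top disc at (246,300), its base at (240,222) and the slot around (560,264). The two scriber estimates agree at (467,272) to within 0.5 mm, so I'm descending to it.

>>> step_arm([
  [[-9.5,6.7,30,0,0,0],[-9.5,6.7,75,0,0,0],[-9.5,6.7,120,0,0,0],[-9.5,6.7,155,0,0,0],[-9.5,6.7,185,0,0,0],[-9.5,6.7,205,0,0,0],[-9.5,6.7,216,0,0,0],[-9.5,6.7,216,0,0,0],[-9.5,6.7,216,0,0,0]],
])

```text
t: 2.35
eef_pos: [468.3, 271.7, 86.2]
tcp_rot: [3.141, 0.001, -2.968]
contact_force: [0.2, 0.2, 0.7]
grip_width: 1.001
grip_force: 0.0
```

```bash
python3 - <<'E'
from h import *
s=env.read_state();print(s['t'],s['eef_pos'],s['tcp_rot'],s['contact_force'])
m=env.camera_model("wrist");im=env.snapshot("wrist");np.save("pics/w2.npy",im);np.savez("pics/w2m.npz",**m)
print(proj(m,[467.2,272,134])*1.5625,proj(m,s['eef_pos'])*1.5625)
cv2.imwrite("pics/w2.png",cv2.resize(im[...,::-1],(800,600),interpolation=cv2.INTER_CUBIC))
E
```

```text
2.35 [468.26826932 271.74376123  86.17045309] [ 3.14104876e+00  8.74834664e-04 -2.96840661e+00] [0.22685204 0.20753553 0.72199201]
[395.9705802  487.09883073] [394.5593398  391.80066543]
```

View pics/w2.png

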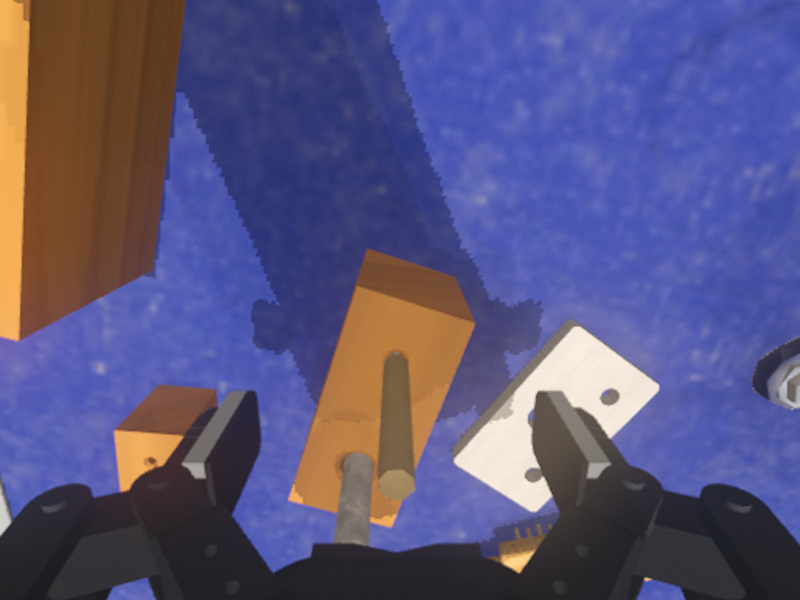

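The scriber's top is at (397,483), against a prediction of (396,487), and it sits between the pads. I'm gripping.

>>> step_arm([
  [[0,0,0,0,0,0],[0,0,0,0,0,0],[0,0,0,0,0,0],[0,0,0,0,0,0],[0,0,0,0,0,0],[0,0,0,0,0,0],[0,0,0,0,0,0],[0,0,0,0,0,0],[0,0,0,0,0,0],[0,0,0,0,0,0]],
], grip=0, grip_force=60)

```text
t: 3.4
eef_pos: [468.1, 270.9, 85.4]
tcp_rot: [-3.142, 0.0, -2.969]
contact_force: [-0.2, -0.9, 3.8]
grip_width: 0.099
grip_force: 58.4
```

>>> step_arm([
  [[0,0,0,0,0,0],[0,0,0,0,0,0]],
])

```text
t: 3.6
eef_pos: [468.2, 270.9, 85.4]
tcp_rot: [-3.142, 0.0, -2.969]
contact_force: [-1.0, -0.2, 2.8]
grip_width: 0.098
grip_force: 58.4
```

>>> step_arm([
  [[0,0,-15,0,0,0],[0,0,-45,0,0,0],[0,0,-80,0,0,0],[0,0,-105,0,0,0],[0,0,-110,0,0,0],[0,0,-110,0,0,0]],
])

```text
t: 4.2
eef_pos: [468.3, 271.2, 195.7]
tcp_rot: [3.141, 0.001, -2.969]
contact_force: [-0.2, 0.2, -0.5]
grip_width: 0.099
grip_force: 58.7
```

>>> step_arm([
  [[-7,-16,0,0,0,0],[-22,-48,0,0,0,0],[-41,-88,0,0,0,0],[-60,-128,0,0,0,0],[-79,-168,0,0,0,0],[-98,-208,0,0,0,0],[-116,-247,0,0,0,0],[-131,-280,0,0,0,0],[-140,-299,5,0,0,0],[-143.5,-306.7,15,0,0,0]],
])

```text
t: 5.2
eef_pos: [662.2, -10.0, 178.1]
tcp_rot: [-3.14, -0.002, -2.973]
contact_force: [0.4, 0.4, -1.2]
grip_width: 0.101
grip_force: 58.7
```

>>> step_arm([
  [[0,0,0,0,0,0],[0,0,0,0,0,0],[0,0,0,0,0,0]],
])

```text
t: 5.5
eef_pos: [661.6, -4.4, 180.2]
tcp_rot: [3.14, -0.0, -2.967]
contact_force: [0.0, 0.7, -0.7]
grip_width: 0.099
grip_force: 58.7
```

```bash
python3 - <<'E'
from h import *
s=env.read_state();p=s['eef_pos'];print(s['t'],p,s['tcp_rot'],s['contact_force'])
m=env.camera_model("wrist");im=env.snapshot("wrist");np.save("pics/w3.npy",im);np.savez("pics/w3m.npz",**m)
print("tip pred",proj(m,p-[0,0,81.4]),"slot pred",proj(m,[661.3,-5.5,78]),proj(m,p))
a=cv2.resize(im[120:384,150:360],None,fx=2.2,fy=2.2,interpolation=cv2.INTER_CUBIC)
i2=env.snapshot("side");np.save("pics/s3.npy",i2);S=env.camera_model("side");c=proj(S,[661,-6,85]);print(c)
b=cv2.resize(i2[int(c[1])-55:int(c[1])+35,int(c[0])-40:int(c[0])+40],None,fx=4,fy=4,interpolation=cv2.INTER_CUBIC)
o=np.zeros((600,800,3),np.uint8);o[:a.shape[0],:a.shape[1]]=a;o[:b.shape[0],470:470+b.shape[1]]=b;cv2.imwrite("pics/w3.png",o[...,::-1])
E
```

```text
5.5 [661.58831946  -4.42161571 180.21379745] [ 3.14049860e+00 -2.61419003e-04 -2.96673168e+00] [ 0.04288684  0.68303437 -0.72261307]
tip pred [252.70899537 198.7638214 ] slot pred [251.5328516  189.94543681] [252.57687866 250.75772112]
[215.65774041 175.81580092]
```

View pics/w3.png

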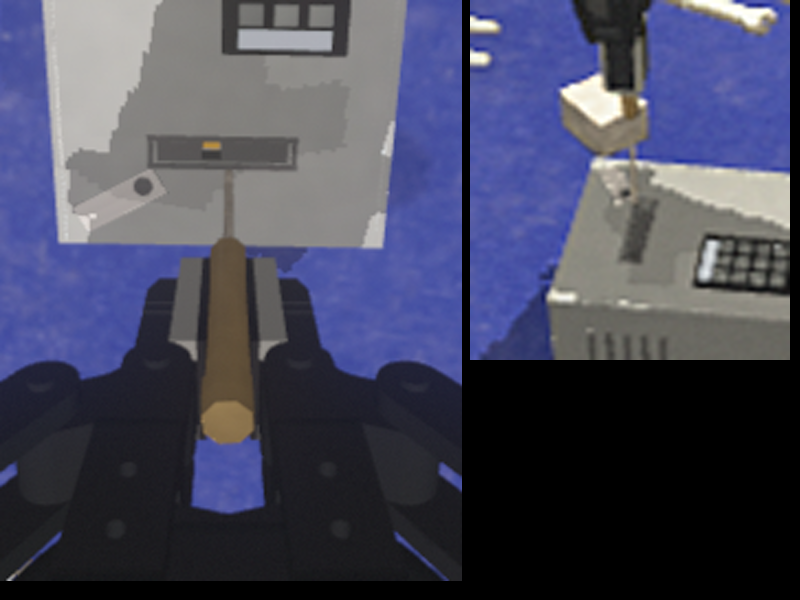

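```bash
python3 - <<'E'
from h import *
m=dict(np.load("pics/w3m.npz"));q=lambda x,y:np.array((150+x/2.2,120+y/2.2))
Rt=R.from_euler('xyz',[3.1405,-.00026,-2.9667]).as_matrix()
t=plane(m,q(230,172),98.8);print("tip",t)
hs=plane(m,q(227,422),178.8);print("handle top?",hs, plane(m,q(227,422),229))
for n,u,z in[("slot",(223,152.5),78),("L",(150,152.5),78),("R",(297,152.5),78),("T",(223,138),78),("B",(223,167),78),("orange",(211,149),54),("orange",(211,149),48)]:
    p=plane(m,q(*u),z);print(n,p.round(1),"tool delta from tip",(Rt.T@(p-t)).round(1))
im=np.load("pics/w3.npy");print(im[187,243:258].tolist())
E
```

```text
tip [660.86911428  -3.09296361  98.8       ]
handle top? [701.12796042   2.89005884 178.8       ] [659.84221633  -4.43683374 229.        ]
slot [660.8  -5.7  78. ] tool delta from tip [ 0.5 -2.6 20.8]
L [665.6 -33.3  78. ] tool delta from tip [  0.6 -30.6  20.8]
R [655.8  22.2  78. ] tool delta from tip [ 0.5 25.8 20.8]
T [655.1  -6.7  78. ] tool delta from tip [ 6.4 -2.6 20.8]
B [666.6  -4.7  78. ] tool delta from tip [-5.3 -2.6 20.8]
orange [667.8  -9.8  54. ] tool delta from tip [-5.7 -7.8 44.8]
orange [669.7  -9.6  48. ] tool delta from tip [-7.6 -8.  50.8]
[[148, 133, 115], [148, 132, 115], [150, 132, 110], [156, 134, 102], [156, 134, 102], [156, 134, 102], [145, 127, 105], [111, 108, 102], [87, 85, 84], [87, 84, 83], [86, 84, 83], [86, 84, 83], [87, 84, 83], [85, 83, 81], [87, 84, 83]]
```

The view shows the tip at (230,172), in line with the slot frame (148–298, 135–170). There is a yellowish patch in the slot at (211,149). It may be a decoy, but I'll start the feeling there.

>>> step_arm([
  [[0.5,-7.8,5,0,0,0],[0.5,-7.8,10,0,0,0],[0.5,-7.8,16,0,0,0],[0.5,-7.8,21,0,0,0],[0.5,-7.8,25,0,0,0],[0.5,-7.8,29,0,0,0]],
])

```text
t: 6.2
eef_pos: [662.8, -14.3, 150.7]
tcp_rot: [3.142, -0.0, -2.969]
contact_force: [-0.7, -0.3, 0.5]
grip_width: 0.099
grip_force: 58.7
```

>>> step_arm([
  [[0,0,3,0,0,0],[0,0,6,0,0,0],[0,0,9,0,0,0],[0,0,11,0,0,0],[0,0,11,0,0,0]],
])

```text
t: 6.7
eef_pos: [662.7, -14.4, 139.9]
tcp_rot: [3.142, -0.001, -2.969]
contact_force: [-0.5, -0.5, -0.1]
grip_width: 0.096
grip_force: 58.7
```

>>> step_arm([
  [[0,0,1,0,0,0],[0,0,2,0,0,0]],
])

```text
t: 6.9
eef_pos: [663.0, -14.4, 138.4]
tcp_rot: [-3.141, 0.0, -2.969]
contact_force: [0.7, -0.0, -1.0]
grip_width: 0.097
grip_force: 58.7
```

>>> step_arm([
  [[0,0,1,0,0,0],[0,0,1,0,0,0]],
])

```text
t: 7.1
eef_pos: [662.7, -14.5, 137.1]
tcp_rot: [-3.142, -0.0, -2.969]
contact_force: [-0.3, 0.1, -0.6]
grip_width: 0.096
grip_force: 58.7
```

>>> step_arm([
  [[0,0,1,0,0,0],[0,0,1,0,0,0]],
])

```text
t: 7.3
eef_pos: [662.8, -14.4, 136.1]
tcp_rot: [-3.142, -0.0, -2.969]
contact_force: [1.2, -0.3, -0.0]
grip_width: 0.096
grip_force: 58.7
```

>>> step_arm([
  [[0,0,0.5,0,0,0],[0,0,0.5,0,0,0]],
])

```text
t: 7.5
eef_pos: [662.9, -14.4, 135.8]
tcp_rot: [-3.142, -0.0, -2.969]
contact_force: [-0.0, -0.2, -0.3]
grip_width: 0.094
grip_force: 58.7
```

>>> step_arm([
  [[0,0,0.5,0,0,0],[0,0,0.5,0,0,0]],
])

```text
t: 7.7
eef_pos: [662.9, -14.4, 135.3]
tcp_rot: [-3.142, -0.0, -2.969]
contact_force: [-0.9, -0.5, -0.2]
grip_width: 0.097
grip_force: 58.7
```

>>> step_arm([
  [[0,0,0.5,0,0,0],[0,0,0.5,0,0,0]],
])

```text
t: 7.9
eef_pos: [662.8, -14.3, 134.7]
tcp_rot: [3.141, -0.0, -2.969]
contact_force: [0.9, 0.9, -0.6]
grip_width: 0.099
grip_force: 58.7
```

>>> step_arm([
  [[0,0,0.5,0,0,0],[0,0,0.5,0,0,0]],
])

```text
t: 8.1
eef_pos: [662.8, -14.2, 134.2]
tcp_rot: [3.141, -0.0, -2.969]
contact_force: [-0.7, 0.5, -0.9]
grip_width: 0.1
grip_force: 58.7
```

>>> step_arm([
  [[0,0,0.5,0,0,0],[0,0,0.5,0,0,0]],
])

```text
t: 8.3
eef_pos: [662.8, -14.2, 133.7]
tcp_rot: [3.141, -0.0, -2.969]
contact_force: [0.5, 1.3, 0.2]
grip_width: 0.1
grip_force: 58.7
```

>>> step_arm([
  [[0,0,0.5,0,0,0],[0,0,0.5,0,0,0]],
])

```text
t: 8.5
eef_pos: [662.8, -14.3, 133.2]
tcp_rot: [3.141, -0.0, -2.969]
contact_force: [-0.2, 0.8, -0.2]
grip_width: 0.101
grip_force: 58.7
```

>>> step_arm([
  [[0,0,0.5,0,0,0],[0,0,0.5,0,0,0]],
])

```text
t: 8.7
eef_pos: [662.8, -14.3, 132.7]
tcp_rot: [3.141, -0.0, -2.969]
contact_force: [-0.0, 1.5, 0.6]
grip_width: 0.102
grip_force: 58.7
```

>>> step_arm([
  [[0,0,0.5,0,0,0],[0,0,0.5,0,0,0]],
])

```text
t: 8.9
eef_pos: [662.8, -14.3, 132.2]
tcp_rot: [3.141, -0.0, -2.969]
contact_force: [-0.1, 1.1, -0.5]
grip_width: 0.097
grip_force: 58.7
```

>>> step_arm([
  [[0,0,0.5,0,0,0],[0,0,0.5,0,0,0]],
])

```text
t: 9.1
eef_pos: [662.8, -14.3, 131.7]
tcp_rot: [3.141, -0.0, -2.969]
contact_force: [-0.0, 1.8, 0.4]
grip_width: 0.097
grip_force: 58.7
```

>>> step_arm([
  [[0,0,0.5,0,0,0],[0,0,0.5,0,0,0]],
])

```text
t: 9.3
eef_pos: [662.9, -14.3, 131.2]
tcp_rot: [3.142, -0.0, -2.969]
contact_force: [-0.1, 2.3, -0.0]
grip_width: 0.096
grip_force: 58.8
```

>>> step_arm([
  [[0,0,0.5,0,0,0],[0,0,0.5,0,0,0]],
])

```text
t: 9.5
eef_pos: [662.9, -14.3, 130.7]
tcp_rot: [3.141, -0.0, -2.969]
contact_force: [0.2, 1.8, 0.9]
grip_width: 0.099
grip_force: 58.8
```

>>> step_arm([
  [[0,0,0.5,0,0,0],[0,0,0.5,0,0,0]],
])

```text
t: 9.7
eef_pos: [662.8, -14.4, 130.2]
tcp_rot: [3.142, -0.0, -2.969]
contact_force: [0.8, 2.4, -0.2]
grip_width: 0.097
grip_force: 58.8
```

>>> step_arm([
  [[0,0,0.5,0,0,0],[0,0,0.5,0,0,0]],
])

```text
t: 9.9
eef_pos: [662.8, -14.3, 129.7]
tcp_rot: [3.142, -0.0, -2.969]
contact_force: [0.3, 2.9, -0.5]
grip_width: 0.098
grip_force: 58.8
```

>>> step_arm([
  [[0,0,0.5,0,0,0],[0,0,0.5,0,0,0]],
])

```text
t: 10.1
eef_pos: [662.9, -14.4, 129.4]
tcp_rot: [3.142, 0.0, -2.969]
contact_force: [-0.3, 2.0, 2.1]
grip_width: 0.102
grip_force: 59.0
```

The tip passed the guard level without resistance and found contact at exactly bolt level. There is a slight sideways load, so I'm shifting +y a touch and pressing gently.

>>> step_arm([
  [[0,0.5,0,0,0,0],[0,1,0.5,0,0,0],[0,1,0.5,0,0,0]],
])

```text
t: 10.4
eef_pos: [662.9, -14.1, 129.2]
tcp_rot: [-3.141, 0.001, -2.97]
contact_force: [-0.2, 0.3, 3.8]
grip_width: 0.098
grip_force: 59.2
```

>>> step_arm([
  [[0,0,0.5,0,0,0],[0,0,1,0,0,0]],
])

```text
t: 10.6
eef_pos: [663.1, -14.0, 128.5]
tcp_rot: [-3.141, 0.001, -2.97]
contact_force: [-1.0, 0.5, 6.4]
grip_width: 0.095
grip_force: 59.4
```

>>> step_arm([
  [[0,0,0.5,0,0,0],[0,0,1,0,0,0]],
])

```text
t: 10.8
eef_pos: [663.2, -14.0, 127.6]
tcp_rot: [-3.141, 0.001, -2.97]
contact_force: [-0.4, 0.3, 5.6]
grip_width: 0.098
grip_force: 59.4
```

>>> step_arm([
  [[0,0,0.5,0,0,0],[0,0,1,0,0,0]],
])

```text
t: 11.0
eef_pos: [663.2, -14.0, 126.7]
tcp_rot: [-3.141, 0.001, -2.97]
contact_force: [-0.5, -0.1, 7.3]
grip_width: 0.101
grip_force: 59.4
```

>>> step_arm([
  [[0,0,0.5,0,0,0],[0,0,1,0,0,0]],
])

```text
t: 11.2
eef_pos: [663.2, -14.0, 125.8]
tcp_rot: [-3.141, 0.001, -2.97]
contact_force: [-1.0, 0.8, 8.3]
grip_width: 0.098
grip_force: 59.5
```

>>> step_arm([
  [[0,0,0.5,0,0,0],[0,0,1,0,0,0]],
])

```text
t: 11.4
eef_pos: [663.3, -13.9, 124.9]
tcp_rot: [-3.141, 0.002, -2.97]
contact_force: [-1.1, 1.3, 7.8]
grip_width: 0.094
grip_force: 59.5
```

>>> step_arm([
  [[0,0,0.5,0,0,0],[0,0,1,0,0,0]],
])

```text
t: 11.6
eef_pos: [663.3, -14.0, 123.9]
tcp_rot: [-3.141, 0.002, -2.97]
contact_force: [-1.4, -0.6, 8.8]
grip_width: 0.101
grip_force: 59.5
```

>>> step_arm([
  [[0,0,0.5,0,0,0],[0,0,0.9,0,0,0]],
])

```text
t: 11.8
eef_pos: [663.4, -14.0, 123.2]
tcp_rot: [-3.141, 0.002, -2.97]
contact_force: [-1.4, 0.4, 8.4]
grip_width: 0.1
grip_force: 59.5
```

```bash
cat > d.py <<'E'
from h import *
def bar():
    im=env.snapshot("side");S=env.camera_model("side")
    w=(im.min(2)>165)&(im.max(2).astype(int)-im.min(2)<45); w[:178]=0;w[212:]=0;w[:,:272]=0;w[:,320:]=0
    r=np.where(w.sum(0)>=3)[0];u=r.max();c=np.where(w[:,u-2])[0].mean()
    return u,c,plane(S,(u,c),40)
if __name__=="__main__": print(bar(),env.read_state()['t'],env.read_state()['contact_force'])
E
python3 d.py
```

```text
(np.int64(287), np.float64(188.5), array([502.43376265, -60.79025986,  40.        ])) 11.85 [-1.24514583  0.206938    4.68369408]
```

```bash
python3 d.py
```

```text
(np.int64(288), np.float64(188.5), array([500.13954759, -61.46797436,  40.        ])) 11.9 [0.05206989 0.68579629 6.77856666]
```

>>> step_arm([
  [[0,0,0,0,0,0],[0,0,0,0,0,0]],
])

```text
t: 12.1
eef_pos: [663.2, -14.0, 122.8]
tcp_rot: [-3.141, 0.001, -2.97]
contact_force: [-0.8, 0.6, 7.4]
grip_width: 0.099
grip_force: 59.4
```

```bash
python3 d.py
```

```text
(np.int64(296), np.float64(190.5), array([480.42426346, -59.73258693,  40.        ])) 12.15 [-0.36649661  0.24617668  6.74099517]
```

The drawer has sprung about 22 mm forward. I'm withdrawing the scriber straight up.

>>> step_arm([
  [[0,0,-6,0,0,0],[0,0,-18,0,0,0],[0,0,-36,0,0,0],[0,0,-58,0,0,0],[0,0,-70,0,0,0],[0,0,-73,0,0,0],[0,0,-73,0,0,0]],
])

```text
t: 12.85
eef_pos: [662.7, -13.5, 194.9]
tcp_rot: [-3.142, 0.0, -2.969]
contact_force: [-0.8, 0.2, -0.9]
grip_width: 0.099
grip_force: 58.8
```

```bash
python3 d.py; python3 - <<'E'
from h import *
s=env.read_state();A=R.from_euler('xyz',s['tcp_rot']).as_matrix();print(s['eef_pos'],s['tcp_rot'],A.T@(np.array([468.2,271.0,195.7])-s['eef_pos']))
E
```

```text
(np.int64(296), np.float64(191.07142857142858), array([480.0409758 , -57.70169531,  40.        ])) 12.9 [-0.60038013 -0.69620262 -0.26087102]
[662.30935296 -13.45995115 194.04434236] [ 3.14145086e+00 -1.19750972e-03 -2.96941367e+00] [142.50470274 313.51073413  -1.44055423]
```

>>> step_arm([
  [[7,16,0,0,0,0],[23,50,0,0,0,0],[42,92,0,0,0,0],[61,133,0,0,0,0],[79,174,0,0,0,0],[98,215,0,0,0,0],[116,255,0,0,0,0],[131,288,0,0,0,0],[140,308,0,0,0,0],[142.7,313.6,0,0,0,0]],
])

```text
t: 13.9
eef_pos: [465.7, 273.8, 193.7]
tcp_rot: [3.141, -0.003, -2.964]
contact_force: [1.0, -0.7, -0.8]
grip_width: 0.1
grip_force: 58.8
```

>>> step_arm([
  [[0,0,0,0,0,0],[0,0,0,0,0,0],[0,0,0,0,0,0],[0,0,0,0,0,0]],
])

```text
t: 14.3
eef_pos: [469.2, 269.7, 194.8]
tcp_rot: [-3.141, -0.0, -2.972]
contact_force: [0.4, 1.0, 0.0]
grip_width: 0.097
grip_force: 58.8
```

```bash
python3 - <<'E'
from h import *
for i in range(3):
    s=env.read_state();print(s['eef_pos'],s['tcp_rot'])
    im=env.snapshot("wrist")
m=env.camera_model("wrist");np.save("pics/w4.npy",im);np.savez("pics/w4m.npz",**m);np.save("pics/s4.npy",env.snapshot("side"))
a=cv2.resize(im[110:384,160:350],None,fx=2.15,fy=2.15,interpolation=cv2.INTER_CUBIC)
cv2.imwrite("pics/w4.png",a[...,::-1])
E
```

```text
[469.17595844 269.71322922 194.77431917] [-3.14111779e+00 -2.83238944e-05 -2.97172689e+00]
[469.00601339 270.02168386 194.83979855] [-3.14129936e+00  6.42663798e-06 -2.97124423e+00]
[468.86864696 270.28145375 194.83977511] [-3.14139057e+00 -3.64445695e-06 -2.97083736e+00]
```

View pics/w4.png

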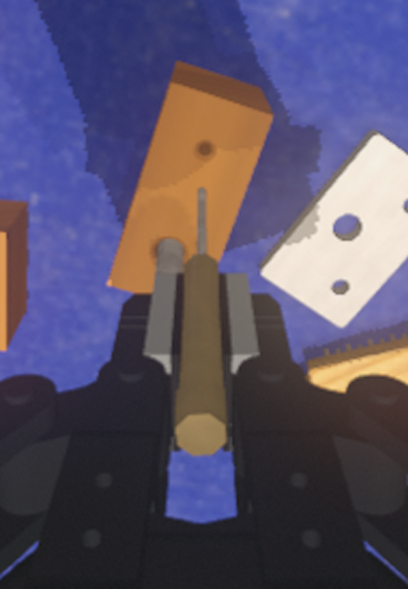

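```bash
python3 - <<'E'
from h import *
m=dict(np.load("pics/w4m.npz"));q=lambda x,y:np.array((160+x/2.15,110+y/2.15))
print("tip",plane(m,q(202,189),113.5),"hole",plane(m,q(204.5,149),64))
E
```

```text
tip [467.88127103 271.25076043 113.5       ] hole [466.82863468 272.25984653  64.        ]
```

>>> step_arm([
  [[0,0,8,0,0,0],[0,0,18,0,0,0],[0,0,28,0,0,0],[0,0,32,0,0,0],[0,0,32,0,0,0]],
])

```text
t: 15.0
eef_pos: [467.7, 270.7, 161.7]
tcp_rot: [-3.141, -0.002, -2.969]
contact_force: [-0.5, 0.6, -1.0]
grip_width: 0.099
grip_force: 58.8
```

The tip and hole agree within about 1 mm, and the chamfer allows for that. I'm lowering gently.

>>> step_arm([
  [[0,0,5,0,0,0],[0,0,10,0,0,0],[0,0,15,0,0,0],[0,0,20,0,0,0],[0,0,24,0,0,0]],
])

```text
t: 15.5
eef_pos: [468.3, 271.0, 138.4]
tcp_rot: [-3.141, -0.0, -2.969]
contact_force: [0.1, 0.0, -0.2]
grip_width: 0.1
grip_force: 58.8
```

In the hole (tip about 57 mm) and no force. Continuing down.

>>> step_arm([
  [[0,0,8,0,0,0],[0,0,18,0,0,0],[0,0,28,0,0,0],[0,0,37,0,0,0],[0,0,44,0,0,0],[0,0,48,0,0,0],[0,0,49,0,0,0]],
])

```text
t: 16.2
eef_pos: [468.1, 270.9, 89.3]
tcp_rot: [-3.141, -0.001, -2.969]
contact_force: [0.8, -0.3, -0.2]
grip_width: 0.097
grip_force: 58.8
```

>>> step_arm([
  [[0,0,1,0,0,0],[0,0,2,0,0,0],[0,0,2.5,0,0,0]],
])

```text
t: 16.5
eef_pos: [468.5, 271.2, 87.6]
tcp_rot: [3.141, 0.0, -2.969]
contact_force: [-0.0, -0.6, -1.1]
grip_width: 0.101
grip_force: 58.8
```

>>> step_arm([
  [[0,0,1,0,0,0],[0,0,1.5,0,0,0],[0,0,1.5,0,0,0]],
])

```text
t: 16.8
eef_pos: [468.3, 271.0, 85.8]
tcp_rot: [-3.142, -0.0, -2.969]
contact_force: [-0.0, -0.5, -0.5]
grip_width: 0.093
grip_force: 58.8
```

>>> step_arm([
  [[0,0,0,0,0,0],[0,0,0,0,0,0],[0,0,0,0,0,0],[0,0,0,0,0,0],[0,0,0,0,0,0],[0,0,0,0,0,0],[0,0,0,0,0,0],[0,0,0,0,0,0],[0,0,0,0,0,0]],
], grip=1)

```text
t: 17.7
eef_pos: [468.4, 271.1, 85.9]
tcp_rot: [-3.142, -0.0, -2.969]
contact_force: [0.0, -0.5, 1.1]
grip_width: 1.005
grip_force: 0.0
```

>>> step_arm([
  [[0,0,-10,0,0,0],[0,0,-35,0,0,0],[0,0,-75,0,0,0],[0,0,-110,0,0,0],[0,0,-120,0,0,0],[0,0,-120,0,0,0]],
])

```text
t: 18.3
eef_pos: [469.4, 271.6, 208.3]
tcp_rot: [3.14, 0.004, -2.969]
contact_force: [-0.6, 0.1, -0.6]
grip_width: 0.997
grip_force: 0.0
```

```bash
python3 - <<'E'
from h import *
s=env.read_state();print(s['t'],s['eef_pos'],s['tcp_rot'],s['contact_force'],s['grip_width'],s['qpos'].round(2))
im=env.snapshot("wrist");m=env.camera_model("wrist");i2=env.snapshot("side")
print(proj(m,[467.2,272,134]),"side top pred",proj(env.camera_model("side"),[467.2,272,134]))
a=cv2.resize(im,(400,300));b=cv2.resize(i2[150:340,180:360],None,fx=2.2,fy=2.2,interpolation=cv2.INTER_CUBIC)
o=np.zeros((420,800,3),np.uint8);o[:300,:400]=a;o[:418,402:798]=b;cv2.imwrite("pics/w5.png",o[...,::-1])
E
python3 d.py
```

```text
18.3 [469.36526429 271.61268842 208.31458153] [ 3.13954154  0.00379988 -2.96948961] [-0.57588563  0.07927225 -0.58626838] 0.9971733811527714 [-0.82  0.21  0.27  1.65 -0.06  1.28  1.21]
[254.08466043 201.27668351] side top pred [271.08535125 277.89863083]
(np.int64(296), np.float64(203.0), array([472.31314876, -16.75495849,  40.        ])) 18.45 [-0.41325915 -0.1122459  -0.31901726]
```

View pics/w5.png

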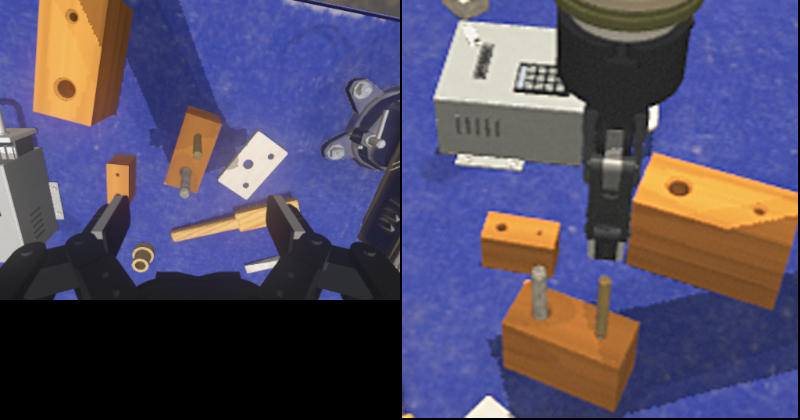

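The scriber stands upright in its hole (side crop (603,305)), the punch is untouched at (540,290), and the hand is clear. I'm shutting the gripper and going to the drawer handle.

>>> step_arm([
  [[1,-20,-5,0,0,0],[3,-55,-5,0,0,0],[5,-95,-5,0,0,0],[7,-135,-5,0,0,0],[9,-175,-5,0,0,0],[11,-215,-5,0,0,0],[13,-255,-5,0,0,0],[15,-285,-5,0,0,0],[15,-300,0,0,0,0],[15.3,-306,15,0,0,0]],
], grip=0)

```text
t: 19.45
eef_pos: [505.7, -35.7, 190.4]
tcp_rot: [-3.141, -0.0, -2.973]
contact_force: [-0.5, 0.1, 0.8]
grip_width: 0.003
grip_force: 0.0
```

>>> step_arm([
  [[0,0,20,0,0,0],[0,0,35,0,0,0],[0,0,35,0,0,0],[0,0,35,0,0,0]],
])

```text
t: 19.85
eef_pos: [505.0, -33.1, 155.2]
tcp_rot: [-3.141, -0.002, -2.969]
contact_force: [0.4, -0.2, 0.1]
grip_width: -0.002
grip_force: 0.0
```

```bash
python3 - <<'E'
from h import *
s=env.read_state();print(s['t'],s['eef_pos'],s['tcp_rot'],s['contact_force'],s['grip_width'],s['qpos'].round(2))
m=env.camera_model("wrist");im=env.snapshot("wrist");np.save("pics/w6.npy",im);np.savez("pics/w6m.npz",**m)
p=s['eef_pos'];print("tcp",proj(m,p),"below at 40",proj(m,[p[0],p[1],40]))
cv2.imwrite("pics/w6.png",cv2.resize(im[...,::-1],(800,600),interpolation=cv2.INTER_CUBIC))
E
```

```text
19.85 [505.04736604 -33.06549935 155.15042185] [-3.14140091e+00 -2.40509985e-03 -2.96930750e+00] [ 0.41727698 -0.17736644  0.1315944 ] -0.0024597572179422375 [-0.44  0.19  0.5   1.82 -0.1   1.16  1.84]
tcp [252.55881799 250.72781514] below at 40 [252.89662662 186.1787884 ]
```

View pics/w6.png

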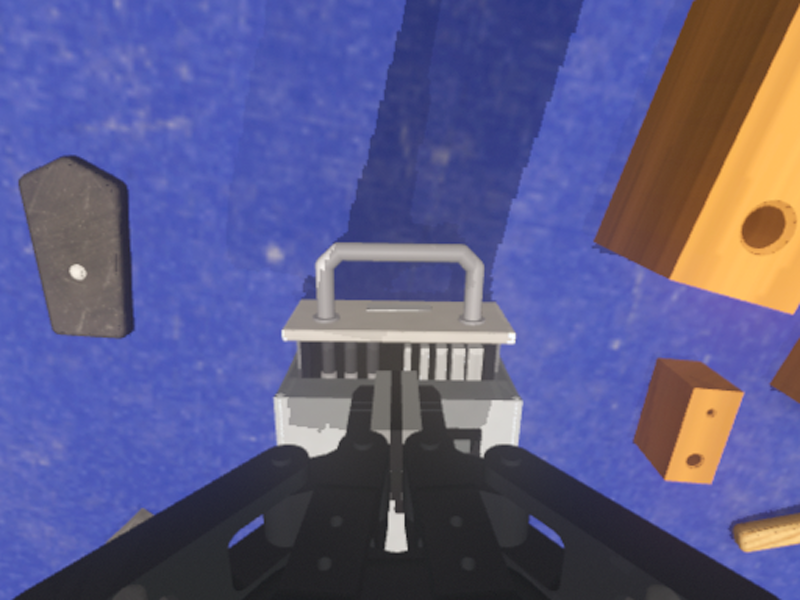

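The view shows the bow handle bar at (402,252), its joins with the drawer front at row 318, and the case behind. The shut fingers are above the drawer.

```bash
python3 - <<'E'
from h import *
m=dict(np.load("pics/w6m.npz"));s=env.read_state();A=R.from_euler('xyz',s['tcp_rot']).as_matrix()
for n,u,z in[("bar",(402,252.5),40),("bar far edge",(402,243),40),("bar near edge",(402,262),40),("join",(402,318),40),("front top edge",(402,302),70)]:
    p=plane(m,np.array(u)/1.5625,z);print(n,p.round(1),"tool",(A.T@(p-s['eef_pos'])).round(1))
E
```

```text
bar [482.5 -33.1  40. ] tool [ 22.7   3.9 115.9]
bar far edge [477.3 -34.1  40. ] tool [ 28.    3.9 115.9]
bar near edge [487.8 -32.2  40. ] tool [ 17.3   3.9 115.9]
join [520.5 -26.4  40. ] tool [-15.9   4.1 115.9]
front top edge [501.1 -30.2  70. ] tool [ 3.9  3.6 85.9]
```

>>> step_arm([
  [[0.8,4,20,0,0,0],[0.8,4,50,0,0,0],[0.8,4,75,0,0,0],[0.8,4,90,0,0,0],[0.8,4,95,0,0,0]],
])

```text
t: 20.4
eef_pos: [503.7, -29.1, 60.0]
tcp_rot: [3.142, -0.002, -2.969]
contact_force: [-0.6, 0.0, 0.5]
grip_width: -0.002
grip_force: 0.0
```

>>> step_arm([
  [[0,0,5,0,0,0],[0,0,12,0,0,0],[0,0,20,0,0,0],[0,0,28,0,0,0],[0,0,32,0,0,0],[0,0,32,0,0,0]],
])

```text
t: 21.0
eef_pos: [503.7, -29.3, 28.2]
tcp_rot: [3.142, -0.001, -2.969]
contact_force: [-0.3, 0.4, 0.1]
grip_width: -0.002
grip_force: 0.0
```

The fingers are behind the bar without contact. I'm pulling slowly.

>>> step_arm([
  [[2,0,0,0,0,0],[4,0,0,0,0,0],[7,0,0,0,0,0],[11,0,0,0,0,0],[15,0,0,0,0,0],[19,0,0,0,0,0],[23,0,0,0,0,0],[27,0,0,0,0,0],[30,0,0,0,0,0],[32,0,0,0,0,0]],
])

```text
t: 22.0
eef_pos: [472.3, -34.8, 28.9]
tcp_rot: [3.142, -0.0, -2.969]
contact_force: [1.3, 0.6, 0.3]
grip_width: -0.0
grip_force: 0.4
```

>>> step_arm([
  [[1.5,0,0,0,0,0],[3,0,0,0,0,0],[4.5,0,0,0,0,0],[6,0,0,0,0,0],[6,0,0,0,0,0]],
])

```text
t: 22.5
eef_pos: [466.5, -35.9, 28.8]
tcp_rot: [3.142, -0.0, -2.97]
contact_force: [0.3, 0.3, 0.6]
grip_width: -0.003
grip_force: 0.0
```

```bash
python3 d.py
```

```text
(np.int64(291), np.float64(194.2), array([489.26183163, -43.36692668,  40.        ])) 22.55 [ 0.2186271   0.11949908 -0.43484337]
```

>>> step_arm([
  [[1,0,0,0,0,0],[2,0,0,0,0,0],[3,0,0,0,0,0],[3,0,0,0,0,0]],
])

```text
t: 22.95
eef_pos: [463.7, -36.3, 28.9]
tcp_rot: [3.142, -0.0, -2.969]
contact_force: [-0.3, -0.7, 0.3]
grip_width: 0.002
grip_force: 0.0
```

>>> step_arm([
  [[1,0,0,0,0,0],[2,0,0,0,0,0],[2,0,0,0,0,0]],
])

```text
t: 23.25
eef_pos: [461.7, -36.6, 28.9]
tcp_rot: [3.142, -0.0, -2.969]
contact_force: [0.0, 1.0, -0.2]
grip_width: 0.002
grip_force: 0.1
```

>>> step_arm([
  [[1,0,0,0,0,0],[1,0,0,0,0,0]],
])

```text
t: 23.45
eef_pos: [460.8, -36.8, 28.9]
tcp_rot: [3.142, -0.0, -2.969]
contact_force: [-0.2, -0.2, 0.2]
grip_width: 0.003
grip_force: 0.1
```

>>> step_arm([
  [[1,0,0,0,0,0],[1,0,0,0,0,0]],
])

```text
t: 23.65
eef_pos: [460.2, -36.9, 29.0]
tcp_rot: [-3.141, 0.001, -2.969]
contact_force: [1.4, 1.0, -1.6]
grip_width: -0.004
grip_force: 1.0
```

>>> step_arm([
  [[1,0,0,0,0,0],[1,0,0,0,0,0]],
])

```text
t: 23.85
eef_pos: [460.1, -36.9, 29.2]
tcp_rot: [-3.141, 0.002, -2.969]
contact_force: [6.4, 1.2, -3.7]
grip_width: -0.004
grip_force: 2.8
```

>>> step_arm([
  [[0.5,0,0,0,0,0],[0.5,0,0,0,0,0]],
])

```text
t: 24.05
eef_pos: [460.1, -37.0, 29.3]
tcp_rot: [-3.141, 0.003, -2.969]
contact_force: [7.8, 1.2, -5.0]
grip_width: 0.002
grip_force: 3.5
```

>>> step_arm([
  [[0.5,0,0,0,0,0],[0.5,0,0,0,0,0]],
])

```text
t: 24.25
eef_pos: [460.0, -37.0, 29.4]
tcp_rot: [-3.141, 0.004, -2.969]
contact_force: [8.7, 1.5, -6.0]
grip_width: 0.001
grip_force: 4.3
```

It has reached the stop. I'm backing off the bar by 7 mm (about 11 mm of room there) and rising clear.

>>> step_arm([
  [[-3,0,0,0,0,0],[-7,0,0,0,0,0],[-7,0,0,0,0,0],[-7,0,0,0,0,0]],
])

```text
t: 24.65
eef_pos: [464.5, -36.2, 28.7]
tcp_rot: [-3.142, -0.001, -2.969]
contact_force: [-0.6, 0.5, 0.9]
grip_width: 0.005
grip_force: 0.0
```

>>> step_arm([
  [[0,0,-10,0,0,0],[0,0,-30,0,0,0],[0,0,-60,0,0,0],[0,0,-95,0,0,0],[0,0,-130,0,0,0],[0,0,-150,0,0,0],[0,0,-150,0,0,0],[0,0,-150,0,0,0]],
])

```text
t: 25.45
eef_pos: [464.8, -36.1, 179.3]
tcp_rot: [3.141, 0.001, -2.969]
contact_force: [0.1, -0.5, -0.6]
grip_width: -0.003
grip_force: 0.0
```

```bash
python3 - <<'E'
from h import *
s=env.read_state();print(s['t'],s['eef_pos'],s['contact_force'])
m=env.camera_model("wrist");im=env.snapshot("wrist")
w=(im.min(2)>90)&(im.max(2).astype(int)-im.min(2)<40)
A=R.from_euler('xyz',s['tcp_rot']).as_matrix()
v,c=np.where(w[:, 230:275]);r=np.where(w[:,235:270].mean(1)>.8)[0];print(r[:40])
p=plane(m,(257.3,r[:10].mean()),40);pr=plane(m,(257.3,r[0]-.5),40);print("bar far edge",pr)
print("travel from sprung (far edge 477.3,-34.1):",(pr-[477.3,-34.1,40])@[-.985,-.171,0])
side=env.snapshot("side");S=env.camera_model("side")
old=np.load("pics/side0.npy");print("scriber top region diff",np.abs(side[270:300,225:285].astype(int)-old[270:300,225:285]).mean())
E
python3 d.py
```

```text
25.45 [464.7584773  -36.14746475 179.2815127 ] [ 0.12475544 -0.50417406 -0.60506225]
[153 154 155 156 157 158 159 160 161 162 163 187 188 189 190 191 192 193
 194 195 196 197 198 199 200 201 202 203 204 205 206 207 208 209 210 211
 237]
bar far edge [439.33695801 -36.33804667  40.        ]
travel from sprung (far edge 477.3,-34.1): 37.77630233780804
scriber top region diff 3.9792592592592593
(np.int64(307), np.float64(209.5), array([444.44796928,  -2.54720524,  40.        ])) 25.6 [-0.32973994 -0.25308351 -0.78958976]
```

The drawer is about 60 mm out, the scriber is standing, and the robot is touching nothing.

```bash
python3 -c "
from cell import env
print(env.sign_off())"
```

```text
the job is handed in; nothing more can be done
None
```

I handed the job in at about 26 s. The bolt was pressed with at most about 9 N, the drawer measures about 60 mm out at its stop, the scriber stands in its own hole, and nothing else was touched; the hand-in returned no verdict.

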